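Pump up the leak-test rig until its indicator pin stands fully out

ROBOT

A 6-joint arm with a two-finger parallel gripper is mounted at the origin on the work surface. World frame = base frame: x ahead of the robot, y to its left, z up, the work surface at z = 0. Lengths are in mm, angles in rad, forces in N, time in s.
With the tool pointing down it reaches from about 300 to 775 mm from the base axis. Payload 14.6 kg.
Tool frame: the origin (TCP) lies between the finger pads; the fingertips stand manip.tip_reach ahead of it and the grasp point (between the pads) lies 5 mm behind it (manip.tip_reach is the distance from the TCP to the fingertips, in mm); z points along the fingers, y is the line along which they close (so a half turn about z gives the same grasp; the last joint's range is limited). The gripper opens to 94 mm and grips with 3 to 60 N. Pads are 16 mm wide; open, the fingers measure 119 mm over their backs; the gripper's body (75 mm by 177 mm) begins 78 mm behind the grasp point.
Start: joints at [-1.242, 0.3, 1.521, -0, 1.321, -0.067], TCP at [212.043, -507.471, 219.446] pointing down, gripper open.
Joint ranges: [-3.03, 3.03], [-0.79, 2.21], [0.23, 2.52], [-1.04, 4.18], [0, 3.07], [-2.55, 2.55]. Speed limits (rad/s): [2.22, 2.22, 2.57, 3.14, 3.14, 3.14].

INTERFACE

Orientations are given as [roll, pitch, yaw] about the fixed x, y, z axes, in that order (R = Rz(yaw) Ry(pitch) Rx(roll)).
In Python, from cell import manip gives the robot as it stands. The module is installed in compiled form; this text tells all that it offers.
- The arm moves only by the shell command python3 -m creep 'ROWS' [FORCE]. ROWS is JSON, a list of rows, each a list of 3 entries, a list of its own where there are three numbers: the opening, from -1 (shut) to 1 (fully open), then the shift along the tool's x, y, z in cm, then the turn about the tool's z in units of 5 degrees (1.0 is 5 degrees). In form: [[grip, [tx, ty, tz], roll], ...]. A call has 1 to 12 rows; each row is the pose to reach, as a shift and turn from the pose commanded when the call began, along the tool's axes at that moment; what a row does not reach only later rows make up. A row lasts 1/10 s, in which the tool goes at most 50 mm and 8.59 degrees, less where a joint would pass 70% of its speed; a pose out of reach is approached as far as the arm can. A call with a gripper value outside its range is refused whole. The fingers move at their own pace and stop on an object; FORCE is the grip in N (left out, the last holds). Time passes only in rows, so rows that repeat a pose let the fingers close. It gives the time, the measured TCP pose, the force, the opening and the grip force at its end, in the units of the state.
- manip.read_state(): the state, without advancing time (a new reading comes with each control period).
- manip.camera(name): name is "scene" or "side" or "wrist"; returns the picture (384x512x3 uint8, red, green, blue); there is no depth.
- manip.camera_params(name): a dict with "fovy" (degrees; the focal length in pixels is half the picture's height over the tangent of half this angle, whatever the lens; pixels are square), "cx", "cy" (the principal point, pixels), "k1" (the pictures are not rectified: a ray, as slopes to the right and down, at radius r is drawn at 1 + k1 r^2 times it, then the intrinsics apply), "origin" and "attitude" of the camera in the world. Camera axes: x right, y down, z forward; pixel columns grow to the right and rows downward; lengths in mm; the calibration is good to about 2 mm. A picture is of the moment at which its call begins: read the wrist's pose just before it. camera_params takes no time and is no camera call; for the wrist camera it gives the pose at the moment of the call.
- manip.sign_off(): hands the job in; it is judged then, once.
The state is a dict: "clock": time; "joints": joint angles; "qd": joint speeds; "effort": joint torques, N m; "eef_pos": TCP position; "eef_rot": TCP orientation; "wrist_force": force on the tool from outside, world axes, zero at the start; "moment": the same for the moment, N m; "finger_gap": finger opening in mm; "finger_force": force on a finger pad.
Only numpy, scipy, OpenCV 4.12 (cv2) and the standard library are available. Lean on these libraries where they do the work, as an engineer would, in place of code of your own. Each camera call takes 0.05 s, during which the arm holds its last target. There are 200 camera calls.

TASK

Bring the leak-test rig up to pressure: first push the ball-topped vent lever all the way over to its far end stop (towards the side with the grey enclosure), then press the big round pump plunger down full strokes, letting it come back up each time, until the steel indicator pin in the black tower stands fully out. Leave the pin itself untouched and the things around the rig where they are, and finish with the plunger up again.

Things in the scene. Friction and masses are not known exactly. Their poses are not given: they have to be found in the camera images.
- rig: Leak-test rig fixed to the bench, on an aluminium plate 180 x 340 x 12 mm (x -70 to 110, y -170 to 170). Origin on the bench on the pump's axis; x from its front to its back, y along its length, z up. Pump at (0, 0), vent lever at (0, 130), black indicator tower at (0, -100), grey enclosure under test at (78, 0), 52 x 110 mm, 47 mm high over the bench.
- plunger_top (a point): Centre of the flat top of the pump's plunger cap, a black disc 90 mm across and 16 mm thick on a steel rod above a steel barrel; the top is 140 mm above the bench when up. It is fixed to the rig and only slides down.
- plunger (a joint): Plunger travel in m: 0 = up, 0.030 = pressed down to its stop (cap top 110 mm above the bench). A spring returns it by itself when let go; about 4 N starts it and 10 N holds it fully down.
- vent_tip (a point): Centre of the black ball (26 mm across) on top of the vent lever, a 10 mm steel rod 80 mm long from pivot to ball centre. Pivot at rig (0, 130, 34 mm), hinge along rig y. The ball centre is 104 mm above the bench at either end stop and 114 mm half way.
- vent (a joint): Vent lever angle in rad: 0 = vent open, leaning 0.5 rad towards the rig's front (-x); 1.0 = vent closed, leaning 0.5 rad towards the rig's back (+x), at its end stop. It stays where it is left and takes about 1 N at the ball.
- pin_top (a point): Centre of the top of the indicator pin, a steel pin 10 mm across that rises straight out of the tower's top. Not to be touched.
- pin (a joint): Pin height in m: 0 = in (3 mm showing), 0.037 to 0.039 = fully out (40 mm showing); starts at 0 to 0.016. A ratchet lifts it about 7 mm per full down stroke of the plunger (the first 3 to 12 mm; 3 to 5 strokes in all) and it stays up. The plunger must come back to the top between strokes; under about 22 mm a stroke may not count. Once out, more strokes do nothing.
- tower_top (a point): Centre of the top of the black round tower (40 mm across, top 102 mm above the bench) that the pin comes out of.
- bottle: White squeeze bottle with a blue cap, 52 mm across, 150 mm high, loose, standing beside one end of the rig; origin at the centre of its underside. A bystander.
- jar: Small glass jar with a paper label, 48 mm across, 55 mm high, loose, standing beside the other end of the rig; origin at the centre of its underside. A bystander.
- wrench: Steel wrench 160 mm long, 38 mm wide at the jaw and 8 mm thick, lying along the front of the rig; origin under its middle, x along it. A bystander.
- tray: Blue open plastic tray 110 x 200 x 55 mm behind the rig; origin under its centre. A bystander.

How it is judged (in metres and radians):
On the way, in this order (a step that is already met when the one before it is completed fails the run):
1. the vent lever is over at its far end (above 0.85 rad) (value of joint vent above 0.85 rad), for 0.2 s.
2. the pin is fully out (above 33 mm) (value of joint pin above 0.033 m), for 0.2 s.
At the end, for the whole second after the job is handed in: The vent lever is over at its far end (above 0.85 rad), the pin stands out by more than 33 mm of its 37 mm, the plunger is back up (within 4 mm), and the four bystanders are at rest within 30 mm of where they stood (value of joint vent above 0.85 rad and value of joint pin above 0.033 m and value of joint plunger below 0.004 m and distance of each of bottle, jar, wrench, tray from where it was at the start of the episode below 0.03 m and linear speed of each of bottle, jar, wrench, tray below 0.02 m/s); the robot touches nothing.
It fails at once if the robot touches the indicator pin (contact force between pin and the fingers above 0.5 N or contact force between pin and the arm above 0.5 N).
It fails at once if the pin is pumped up (by over 5 mm) while the vent lever is not yet over (value of joint vent below 0.75 rad and distance of pin_top from where it was at the start of the episode above 0.005 m).
It fails at once if a bystander is moved by more than 30 mm, lifted or knocked over (distance of any of bottle, jar, wrench, tray from where it was at the start of the episode above 0.03 m or angle between any of bottle, jar, tray's own z axis and vertical above 0.5 rad).
It also fails if it takes over 42 s, if anything falls off the work surface, if the arm or the gripper's body presses on something with over 40 N, if the wrist force passes 120 N, or if a joint passes its speed limit or range.

## Working session

There is one attempt and no reset: what is moved stays moved. The work goes in short steps, Python scripts to look and compute and a shell command to move; the robot and the scene stay as the last step left them, time stands still between calls to the robot, and variables do not carry over. Pictures are saved under pics/ and viewed, at most 10 in all, crops included, and the job is handed in when it is done.

```bash
mkdir -p pics
cat > h.py <<'E'
import numpy as np, cv2
from cell import manip
from scipy.spatial.transform import Rotation as R
def par(n): return manip.camera_params(n)
def K(p):
    f=192/np.tan(np.radians(p['fovy'])/2); return np.array([[f,0,p['cx']],[0,f,p['cy']],[0,0,1.]])
def ext(p):
    a=np.array(p['attitude'],float)
    M=a if a.shape==(3,3) else R.from_euler('xyz',a).as_matrix()
    return M,np.array(p['origin'],float)
def ray(p,uv):
    x=cv2.undistortPoints(np.array([[uv]],float),K(p),np.array([p['k1'],0,0,0.]))[0,0] 
    M,o=ext(p); d=M@np.array([x[0],x[1],1]); return o,d/np.linalg.norm(d)
def proj(p,X):
    M,o=ext(p); return cv2.projectPoints((np.atleast_2d(X)-o)@M,np.zeros(3),np.zeros(3),K(p),np.array([p['k1'],0,0,0.]))[0][:,0]
def onz(p,uv,z):
    o,d=ray(p,uv); return o+d*(z-o[2])/d[2]
def tri(obs):
    A=np.zeros((3,3));b=np.zeros(3);L=[]
    for p,uv in obs:
        o,d=ray(p,uv);P=np.eye(3)-np.outer(d,d);A+=P;b+=P@o;L.append((P,o))
    X=np.linalg.solve(A,b); return X,[np.linalg.norm(P@(X-o)) for P,o in L]
E
python3 - <<'E'
from h import *
for n in ("scene","side"):
    p=par(n);print(n,p)
    cv2.imwrite(f"pics/{n}0.png",cv2.resize(manip.camera(n)[:,:,::-1],(800,600),interpolation=cv2.INTER_CUBIC))
print(par("wrist")); s=manip.read_state(); print(s, manip.tip_reach)
E
```

```text
scene {'fovy': 47.05126617129937, 'cx': 257.7191040761329, 'cy': 185.13889507187415, 'k1': -0.050097329876362465, 'origin': array([1052.16816339,  270.62922959, 1006.56088571]), 'attitude': array([-2.61180803,  0.00673304,  2.06163524])}
side {'fovy': 42.750969789916816, 'cx': 251.90152062008718, 'cy': 188.1483627602395, 'k1': -0.14857586737498782, 'origin': array([ 459.51795133, 1078.57608734,  875.80917444]), 'attitude': array([-2.18598840e+00, -1.92755704e-03, -3.01444256e+00])}
{'fovy': 67.60166407085669, 'cx': 260.47530305285443, 'cy': 189.27660719102948, 'k1': -0.027964838853279956, 'origin': array([ 277.59375983, -480.50350324,  383.35265732]), 'attitude': array([ 2.89915819e+00,  1.17409800e-04, -1.17536322e+00])}
{'clock': 0.1, 'joints': array([-1.24160496e+00,  3.00472786e-01,  1.52151976e+00,  4.52678046e-07,
        1.32073469e+00, -6.65369084e-02]), 'qd': array([ 0.00178432, -0.00153245, -0.00225597,  0.00110224, -0.00175321,
       -0.00103041]), 'effort': array([ 1.15002887e-03, -5.32647693e+01, -3.53285801e+01,  7.09827337e-02,
        2.34903902e-02, -7.09824076e-05]), 'eef_pos': array([ 211.96875338, -507.26254161,  218.91134427]), 'eef_rot': array([-3.14046061e+00, -7.58734185e-05,  3.95728121e-01]), 'wrist_force': array([ 0.09797215, -0.3207628 ,  0.04323991]), 'moment': array([-0.01490369,  0.02212809,  0.0224858 ]), 'finger_force': 0.0, 'finger_gap': 93.95773588245852} 14.0
```

View pics/scene0.png

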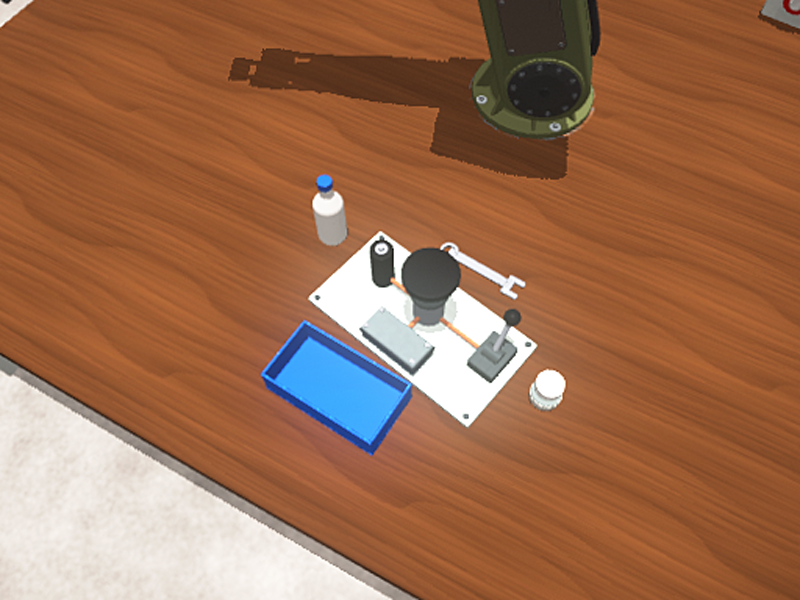

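View pics/side0.png

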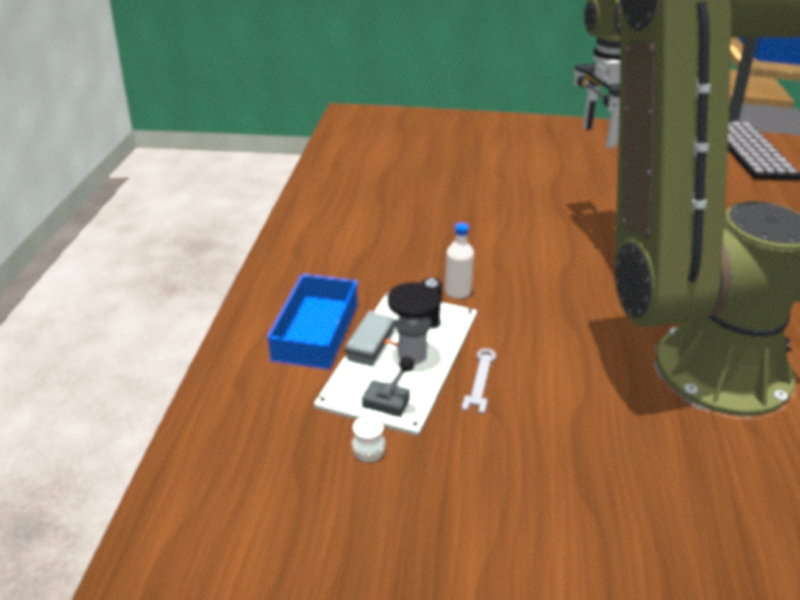

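The scene view shows plate corners near (380,233), (309,296), (467,425) and (535,346). The ball is at (512,317), the cap at (431,272) and the tower top at (381,248). In the side view the ball is at (407,364), the cap at (414,299) and the tower top at (432,285).

Run:
```python
from h import *
from scipy.optimize import least_squares
S,D=par("scene"),par("side"); k=512/800
q=lambda u,v:((u+.5)*k-.5,(v+.5)*k-.5)
for n,a,b in (("ball",(512,317),(407,364)),("cap",(431,272),(414,299)),("tower",(381,248),(432,285)),("bottlecap",(324,181),(461,228))):
    print(n,*tri([(S,q(*a)),(D,q(*b))]))
c=[onz(S,q(*x),12) for x in ((380,233),(309,296),(467,425),(535,346))]; print(np.round(c,0))
print([np.linalg.norm(c[i]-c[i-1]) for i in range(4)])
# rig fit: x front->back
rc=np.array([[-70,-170,12],[110,-170,12],[110,170,12],[-70,170,12],[0,0,140],[-38.4,130,104]])
uvS=np.array([q(*x) for x in ((380,233),(309,296),(467,425),(535,346),(431,272),(512,317))])
rd=np.array([[-70,-170,12],[110,170,12],[-70,170,12],[0,0,140],[-38.4,130,104]])
uvD=np.array([q(*x) for x in ((476,310),(317,405),(419,431),(414,299),(407,364))])
def T(v,X):
    return X@R.from_euler('z',v[2]).as_matrix().T+[v[0],v[1],0]
f=lambda v:np.r_[(proj(S,T(v,rc))-uvS).ravel(),(proj(D,T(v,rd))-uvD).ravel()]
m=c[0]
r=least_squares(f,[500,0,0],x_scale=[100,100,1]);print(r.x,np.round(r.fun.reshape(-1,2),1))
for n,X in (("ball0",[-38.4,130,104]),("ball1",[38.4,130,104]),("cap",[0,0,140]),("tower",[0,-100,102])): print(n,T(r.x,np.array([X],float)))
```

```text
ball [553.68299998 180.56511526 104.90376348] [np.float64(1.59055062676345), np.float64(1.5905506267633247)]
cap [556.8942566   46.59721748 133.49901092] [np.float64(0.7996502110765005), np.float64(0.7996502110765001)]
tower [533.78118313 -52.92616876  96.4214441 ] [np.float64(0.07473533130088143), np.float64(0.0747353313009306)]
bottlecap [ 491.15166661 -179.21650135  144.71449286] [np.float64(0.07384599746988854), np.float64(0.07384599746999448)]
[[ 459. -100.   12.]
 [ 626. -142.   12.]
 [ 705.  186.   12.]
 [ 535.  226.   12.]]
[np.float64(334.4150457390515), np.float64(172.33354433361743), np.float64(337.99432108686585), np.float64(174.00200440613446)]
[ 5.59154120e+02  4.69538254e+01 -2.28082433e-01] [[ 0.2 -2.1]
 [-0.8  0.4]
 [ 0.5  0.3]
 [ 1.8 -1.4]
 [-0.2 -1. ]
 [ 1.  -1.1]
 [-0.4 -0. ]
 [-2.5 -1.4]
 [-1.  -0.2]
 [-1.1 -1.8]
 [ 0.4  1.2]]
ball0 [[551.14291643 182.26968045 104.        ]]
ball1 [[625.95393211 164.90442974 104.        ]]
cap [[559.15411968  46.95382542 140.        ]]
tower [[536.54311616 -50.45635125 102.        ]]
```

```bash
cat >> h.py <<'E'
RIG=np.array([558.5,47.,-.228])
def rigw(x,y,z):
    c,s=np.cos(RIG[2]),np.sin(RIG[2]); return np.array([RIG[0]+c*x-s*y,RIG[1]+s*x+c*y,z])
def to(x,y,z,yaw=None):
    s=manip.read_state();M=R.from_euler('xyz',s['eef_rot']).as_matrix()
    d=M.T@(rigw(x,y,z)-s['eef_pos'])/10
    yaw=RIG[2] if yaw is None else yaw
    t=-np.degrees((yaw-s['eef_rot'][2]+np.pi)%(2*np.pi)-np.pi)/5
    print("to",(x,y,z),np.round(d,2),"roll",round(t,2),"clock",s['clock'])
E
python3 -c "
from h import *
to(-100,20,230)"
```

```text
to (-100, 20, 230) [ 46.39 -45.25  -1.05] roll 7.15 clock 0.1
```

```bash
python3 -m creep '[[-1,[3,-3,-1],0.5],[-1,[6,-6,-1],1],[-1,[9,-9,-1],2],[-1,[12,-12,-1],3],[-1,[15,-15,-1],4],[-1,[18,-18,-1],5],[-1,[21,-21,-1],6],[-1,[24,-24,-1],7.15],[-1,[27,-27,-1],7.15],[-1,[30,-30,-1],7.15],[-1,[32,-32,-1],7.15],[-1,[32,-32,-1],7.15]]' 20
python3 -c "
from h import *
to(-100,20,230)"
```

```text
clock: 1.3
eef_pos: [384.5, -86.5, 229.3]
eef_rot: [-3.141, 0.0, -0.225]
wrist_force: [0.5, 0.1, 0.7]
finger_gap: 2.3
finger_force: 0.0
to (-100, 20, 230) [  4.   -18.93  -0.06] roll 0.04 clock 1.3
```

```bash
python3 -m creep '[[-1,[0.6,-3,0],0],[-1,[1.2,-6,0],0],[-1,[2,-9,0],0],[-1,[2.6,-12,0],0],[-1,[3.2,-15,0],0],[-1,[4,-18,0],0],[-1,[4,-19,0],0],[-1,[4,-19,0],0],[-1,[4,-19,0],0]]'
python3 - <<'E'
from h import *
import pickle
p=par("wrist");im=manip.camera("wrist");pickle.dump(p,open("w1.pkl","wb"))
print(p['origin'],manip.read_state()['eef_pos'])
for n,X in (("ball",rigw(-38.4,130,104)),("cap",rigw(0,0,140)),("tower",rigw(0,-100,102)),("c",rigw(-70,170,12))): print(n,proj(p,X)*1.5625)
cv2.imwrite("pics/w1.png",cv2.resize(im[:,:,::-1],(800,600),interpolation=cv2.INTER_CUBIC))
E
```

```text
clock: 2.2
eef_pos: [465.5, 86.2, 229.3]
eef_rot: [3.141, 0.0, -0.228]
wrist_force: [0.3, 0.8, 1.0]
finger_gap: 0.3
finger_force: 0.0
[534.73463964  70.60887828 393.66490048] [465.55534003  86.06624534 229.43465512]
ball [[230.04621832 201.72737022]]
cap [[439.44997252 130.59808241]]
tower [[595.70488339 138.49808923]]
c [[228.08777543 235.73462139]]
```

View pics/w1.png

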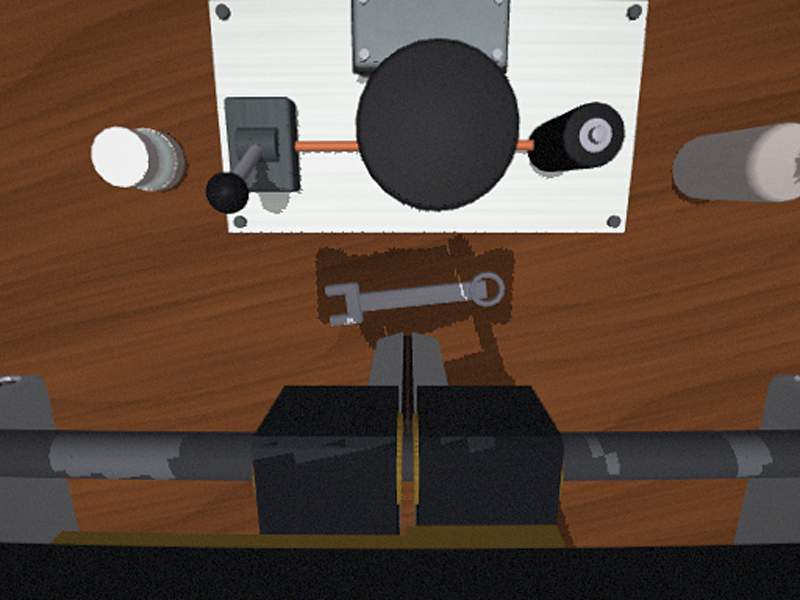

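The wrist view shows the ball at (228,192), the cap centre at (438,124), the tower/pin at (595,135) and a plate corner at (228,234). The rig therefore sits about 3 mm further along its x. I'll triangulate again.

```bash
python3 - <<'E'
from h import *
import pickle
S,D=par("scene"),par("side");W=pickle.load(open("w1.pkl","rb"));k=.64
q=lambda u,v:((u+.5)*k-.5,(v+.5)*k-.5)
for n,a,b,c in (("ball",(512,317),(407,364),(228,192)),("cap",(431,271),(414,299),(438,124)),("tower",(381,248),(432,285),(595,134))):
    print(n,*tri([(S,q(*a)),(D,q(*b)),(W,q(*c))]))
E
sed -i 's/^RIG=.*/RIG=np.array([561.,46.5,-.228])/' h.py
python3 -c "
from h import *
print(rigw(-38.4,130,104),rigw(0,0,140),rigw(0,-100,102))
to(-85,130,200);to(-85,130,109);to(17,130,109)"
```

```text
ball [554.86847656 180.97673549 105.90258357] [np.float64(0.9657576253659428), np.float64(2.517718703664243), np.float64(1.7352303531998001)]
cap [558.85989687  47.17872752 135.95609417] [np.float64(1.1522456485970491), np.float64(2.9057384018980064), np.float64(3.7010761266785654)]
tower [535.8707425  -51.85002642  97.99652927] [np.float64(1.010733488183005), np.float64(2.323859556210315), np.float64(3.0335034060554698)]
[552.97764224 181.81519418 104.        ] [561.   46.5 140. ] [538.39702639 -50.91204024 102.        ]
to (-85, 130, 200) [  1.68 -11.31   2.94] roll -0.01 clock 2.25
to (-85, 130, 109) [  1.68 -11.31  12.04] roll -0.01 clock 2.25
to (17, 130, 109) [ 11.88 -11.32  12.04] roll -0.01 clock 2.25
```

```bash
python3 -m creep '[[-1,[0.5,-3,1],0],[-1,[1,-6,2],0],[-1,[1.4,-9,3],0],[-1,[1.7,-11.3,4],0],[-1,[1.7,-11.3,7],0],[-1,[1.7,-11.3,10],0],[-1,[1.7,-11.3,12],0],[-1,[1.7,-11.3,12],0],[-1,[2.5,-11.3,12],0],[-1,[3,-11.3,12],0],[-1,[3.5,-11.3,12],0],[-1,[4,-11.3,12],0]]'
python3 -c "
from h import *
to(17,130,109)"
```

```text
clock: 3.45
eef_pos: [531.2, 188.0, 110.2]
eef_rot: [-3.141, -0.001, -0.228]
wrist_force: [0.8, -0.0, 0.6]
finger_gap: 0.4
finger_force: 0.0
to (17, 130, 109) [7.8  0.11 0.13] roll -0.0 clock 3.45
```

```bash
python3 -m creep '[[-1,[0.7,0,0],0],[-1,[1.4,0,0],0],[-1,[2.1,0,0],0],[-1,[2.8,0,0],0],[-1,[3.5,0,0],0],[-1,[4.2,0,0],0],[-1,[4.9,0,0],0],[-1,[5.6,0,0],0],[-1,[6.2,0,0],0],[-1,[6.7,0,0],0],[-1,[7,0,0],0],[-1,[7,0,0],0]]'
python3 - <<'E'
from h import *
to(17,130,109)
p=par("side");im=manip.camera("side");a=cv2.resize(im[170:300,170:330,::-1],(640,520),interpolation=cv2.INTER_CUBIC)
cv2.imwrite("pics/s1.png",a)
E
```

```text
clock: 4.65
eef_pos: [598.9, 172.2, 109.4]
eef_rot: [-3.142, -0.0, -0.228]
wrist_force: [-1.0, 0.1, -0.8]
finger_gap: 0.4
finger_force: 0.0
to (17, 130, 109) [0.85 0.11 0.04] roll -0.0 clock 4.65
```

View pics/s1.png

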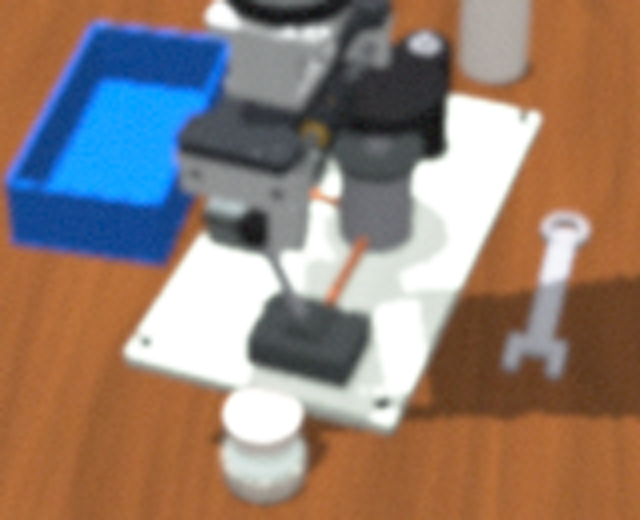

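The lever has gone over towards the back, with the ball at about (250,225) behind the finger. I'll push on until the end stop shows in the wrist force.

```bash
python3 -m creep '[[-1,[0.3,0,0],0],[-1,[0.6,0,0],0],[-1,[0.8,0,0],0],[-1,[0.8,0,0],0]]'
```

```text
clock: 5.1
eef_pos: [605.1, 171.0, 109.3]
eef_rot: [3.141, 0.004, -0.228]
wrist_force: [-12.4, 2.3, 5.7]
finger_gap: 0.6
finger_force: 6.1
```

The wrist force reads 12 N, so the lever is at its end stop. Next I back off, rise, and go over the plunger.

```bash
python3 -m creep '[[-1,[-1,0,0],0],[-1,[-3,0,0],0],[-1,[-3,0,-3],0],[-1,[-3,0,-6],0],[-1,[-3,0,-8],0],[-1,[-3,0,-8],0]]'
python3 -c "
from h import *
to(0,3,160);to(0,3,124)"
```

```text
clock: 5.7
eef_pos: [578.1, 177.7, 192.6]
eef_rot: [-3.139, -0.005, -0.228]
wrist_force: [-0.6, 0.6, -0.2]
finger_gap: 0.8
finger_force: 0.0
to (0, 3, 160) [ 1.28 12.87  3.23] roll -0.0 clock 5.7
to (0, 3, 124) [ 1.27 12.88  6.83] roll -0.0 clock 5.7
```

```bash
python3 -m creep '[[-1,[0.4,3,0],0],[-1,[0.8,6,0],0],[-1,[1.2,9,0],0],[-1,[1.3,12,0],0],[-1,[1.3,12.9,0],0],[-1,[1.3,12.9,1.5],0],[-1,[1.3,12.9,3],0],[-1,[1.3,12.9,3],0],[-1,[1.3,12.9,3],0]]'
python3 - <<'E'
from h import *
to(0,3,160);to(0,3,124)
im=manip.camera("scene");a=cv2.resize(im[130:280,170:370,::-1],(800,600),interpolation=cv2.INTER_CUBIC)
cv2.imwrite("pics/c1.png",a)
E
```

```text
clock: 6.6
eef_pos: [560.6, 49.3, 159.3]
eef_rot: [3.141, 0.001, -0.228]
wrist_force: [-0.7, -0.1, 0.6]
finger_gap: 0.3
finger_force: 0.0
to (0, 3, 160) [ 0.1  -0.04 -0.07] roll 0.0 clock 6.6
to (0, 3, 124) [ 0.1  -0.04  3.53] roll 0.0 clock 6.6
```

View pics/c1.png

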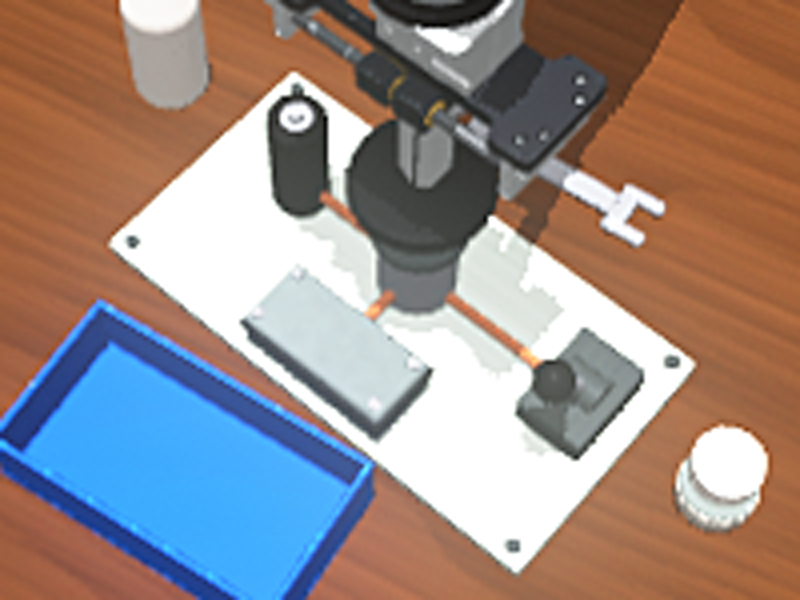

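The ball at (553,380) leans towards the enclosure side, so the vent is closed. The finger is over the cap, and the pin at (297,117) is low. First stroke follows.

```bash
python3 -m creep '[[-1,[0,0,1],0],[-1,[0,0,1.8],0],[-1,[0,0,2.6],0],[-1,[0,0,3.3],0],[-1,[0,0,3.6],0],[-1,[0,0,3.6],0],[-1,[0,0,3.6],0],[-1,[0,0,3.6],0]]'
```

```text
clock: 7.45
eef_pos: [561.6, 49.1, 124.3]
eef_rot: [-3.14, -0.003, -0.228]
wrist_force: [1.9, 1.5, 8.5]
finger_gap: 0.2
finger_force: 4.3
```

```bash
python3 -m creep '[[-1,[0,0,0.2],0],[-1,[0,0,0.2],0],[-1,[0,0,0.2],0],[-1,[0,0,-1],0],[-1,[0,0,-2],0],[-1,[0,0,-2.8],0],[-1,[0,0,-2.8],0],[-1,[0,0,-2.8],0]]'
python3 -m creep '[[-1,[0,0,1],0],[-1,[0,0,2],0],[-1,[0,0,2.7],0],[-1,[0,0,3.1],0],[-1,[0,0,3.1],0],[-1,[0,0,3.1],0]]'
```

```text
clock: 8.25
eef_pos: [560.7, 48.8, 151.2]
eef_rot: [-3.141, -0.0, -0.228]
wrist_force: [2.0, 0.7, 2.6]
finger_gap: 0.4
finger_force: 1.3
clock: 8.85
eef_pos: [561.2, 48.7, 123.8]
eef_rot: [-3.141, -0.003, -0.228]
wrist_force: [-15.7, -0.1, 41.1]
finger_gap: 0.7
finger_force: 20.9
```

The stop is reached, at 41 N. The previous lift left light contact, so I'll lift higher between strokes and press slightly less.

```bash
python3 -m creep '[[-1,[0,0,-1.5],0],[-1,[0,0,-3],0],[-1,[0,0,-3.8],0],[-1,[0,0,-3.8],0],[-1,[0,0,-3.8],0],[-1,[0,0,-2.5],0],[-1,[0,0,-1.5],0],[-1,[0,0,-0.6],0],[-1,[0,0,-0.1],0],[-1,[0,0,-0.1],0],[-1,[0,0,-0.1],0]]'
python3 -m creep '[[-1,[0,0,-1.5],0],[-1,[0,0,-3],0],[-1,[0,0,-3.8],0],[-1,[0,0,-3.8],0],[-1,[0,0,-3.8],0]]'
python3 - <<'E'
from h import *
im=manip.camera("scene");a=cv2.resize(im[130:280,170:370,::-1],(800,600),interpolation=cv2.INTER_CUBIC)
cv2.imwrite("pics/c2.png",a)
E
```

```text
clock: 9.95
eef_pos: [561.2, 48.8, 123.9]
eef_rot: [-3.141, -0.003, -0.228]
wrist_force: [-12.6, -1.6, 37.0]
finger_gap: 0.4
finger_force: 18.5
clock: 10.45
eef_pos: [560.2, 48.7, 158.2]
eef_rot: [3.141, 0.001, -0.228]
wrist_force: [-0.1, 0.0, -0.0]
finger_gap: 0.3
finger_force: 0.0
```

View pics/c2.png

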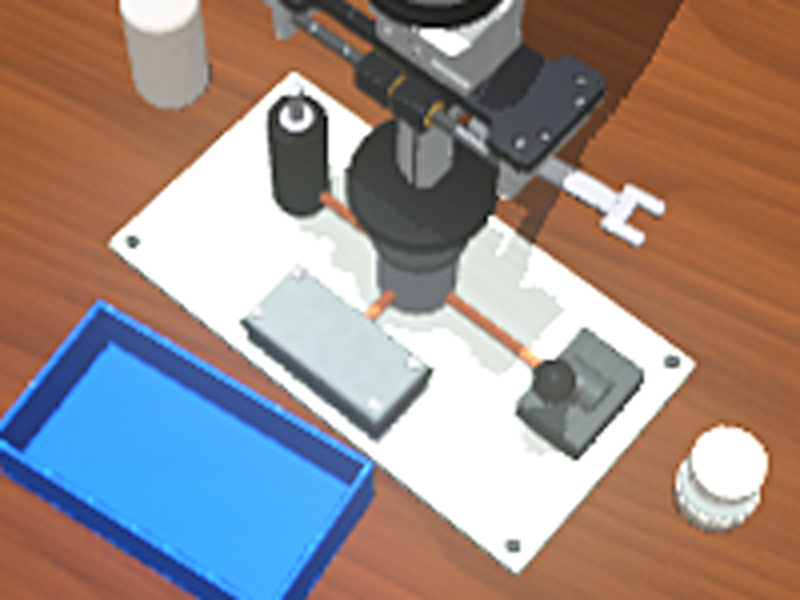

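The pin top is now near (297,96), about 20 mm higher. I'll do three more strokes; extra ones do no harm.

```bash
for i in 1; do :; done
python3 -m creep '[[-1,[0,0,1.3],0],[-1,[0,0,2.3],0],[-1,[0,0,3.2],0],[-1,[0,0,3.7],0],[-1,[0,0,3.7],0],[-1,[0,0,3.7],0],[-1,[0,0,2.2],0],[-1,[0,0,0.7],0],[-1,[0,0,0],0],[-1,[0,0,0],0],[-1,[0,0,0],0]]'
python3 -m creep '[[-1,[0,0,1.3],0],[-1,[0,0,2.3],0],[-1,[0,0,3.2],0],[-1,[0,0,3.7],0],[-1,[0,0,3.7],0],[-1,[0,0,3.7],0],[-1,[0,0,2.2],0],[-1,[0,0,0.7],0],[-1,[0,0,0],0],[-1,[0,0,0],0],[-1,[0,0,0],0]]'
python3 -m creep '[[-1,[0,0,1.3],0],[-1,[0,0,2.3],0],[-1,[0,0,3.2],0],[-1,[0,0,3.7],0],[-1,[0,0,3.7],0],[-1,[0,0,3.7],0],[-1,[0,0,2.2],0],[-1,[0,0,0.7],0],[-1,[0,0,-2],0],[-1,[0,0,-4],0],[-1,[0,0,-4],0],[-1,[0,0,-4],0]]'
python3 - <<'E'
from h import *
S=par("scene")
im=manip.camera("scene");a=cv2.resize(im[130:280,170:370,::-1],(800,600),interpolation=cv2.INTER_CUBIC)
cv2.imwrite("pics/c3.png",a)
for h in (0,3,40): print(h,(proj(S,rigw(0,-100,102+h))-[170,130])*4)
E
```

```text
clock: 11.6
eef_pos: [560.2, 48.8, 158.2]
eef_rot: [3.141, 0.002, -0.228]
wrist_force: [0.4, -1.1, -0.7]
finger_gap: 0.2
finger_force: 0.0
clock: 12.7
eef_pos: [560.2, 48.8, 158.2]
eef_rot: [3.141, 0.002, -0.228]
wrist_force: [0.4, -0.2, 0.2]
finger_gap: 0.4
finger_force: 0.0
clock: 13.9
eef_pos: [560.2, 48.7, 197.8]
eef_rot: [3.141, 0.002, -0.228]
wrist_force: [-0.6, 0.1, -1.0]
finger_gap: 1.0
finger_force: 0.0
0 [[293.54383611 115.77716727]]
3 [[293.37457201 113.06078342]]
40 [[291.22000991  78.46689158]]
```

View pics/c3.png

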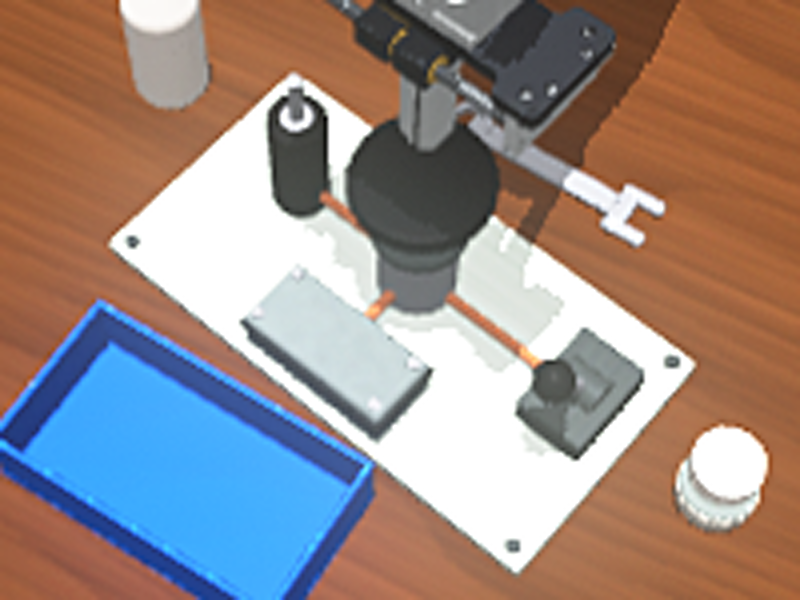

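The pin stands near (296,85), but its top blends into the white plate. I'll add two more strokes and compare enlarged crops.

```bash
python3 -m creep '[[-1,[0,0,3],0],[-1,[0,0,5],0],[-1,[0,0,6.3],0],[-1,[0,0,7.2],0],[-1,[0,0,7.7],0],[-1,[0,0,7.7],0],[-1,[0,0,7.7],0],[-1,[0,0,6],0],[-1,[0,0,4.5],0],[-1,[0,0,4],0],[-1,[0,0,4],0],[-1,[0,0,4],0]]'
python3 -m creep '[[-1,[0,0,1.3],0],[-1,[0,0,2.3],0],[-1,[0,0,3.2],0],[-1,[0,0,3.7],0],[-1,[0,0,3.7],0],[-1,[0,0,3.7],0],[-1,[0,0,2.2],0],[-1,[0,0,0.7],0],[-1,[0,0,-2],0],[-1,[0,0,-4],0],[-1,[0,0,-4],0],[-1,[0,0,-4],0]]'
python3 - <<'E'
from h import *
W=par("wrist");w=manip.camera("wrist")[:,:,::-1]
s=manip.camera("scene")[145:170,232:257,::-1]; d=manip.camera("side")[170:212,260:302,::-1]
o=cv2.imread("pics/c3.png")[60:160,248:348]
f=lambda a:cv2.resize(np.ascontiguousarray(a),(300,300),interpolation=cv2.INTER_CUBIC)
for h in (0,30,40):print(h,proj(W,rigw(0,-100,102+h)),(proj(par("side"),rigw(0,-100,102+h))-[260,170])*300/42)
u,v=proj(W,rigw(0,-100,120))[0].astype(int)
u=min(max(u,60),452);v=min(max(v,60),324);print(u,v)
cv2.imwrite("pics/c4.png",np.vstack([np.hstack([f(o),f(s)]),np.hstack([f(d),f(w[v-60:v+60,u-60:u+60])])]))
E
```

```text
clock: 15.15
eef_pos: [560.3, 48.7, 158.3]
eef_rot: [3.141, 0.001, -0.228]
wrist_force: [0.7, 0.3, -0.4]
finger_gap: 0.6
finger_force: 0.0
clock: 16.35
eef_pos: [560.2, 48.8, 197.8]
eef_rot: [3.141, 0.002, -0.228]
wrist_force: [-0.2, 0.5, -0.7]
finger_gap: 0.6
finger_force: 0.0
0 [[369.00392514 194.55933256]] [[104.51313873  77.68830529]]
30 [[382.0519082  203.79341785]] [[106.71839083  13.5893204 ]]
40 [[387.11967814 207.38339691]] [[107.46219168  -8.13608695]]
376 199
```

View pics/c4.png

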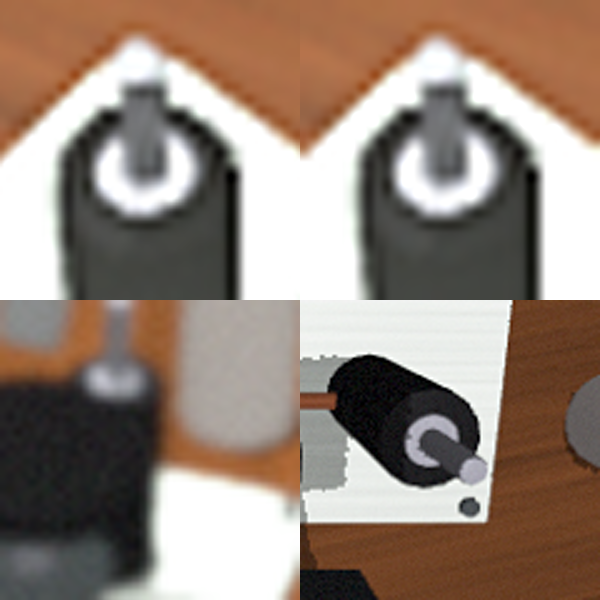

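Before and after are identical: in the wrist crop the pin runs from (433,440) to its top at (473,470), which fits about 40 mm showing. The pin is fully out, the vent is over, nothing around the rig has moved, and the gripper is clear.

```bash
python3 -c "
from cell import manip
print(manip.sign_off())"
```

```text
the job is handed in; nothing more can be done
None
```

I pushed the vent lever to its far end stop and pumped the plunger until the pin stopped rising, with about 40 mm showing; I then lifted the gripper clear and handed the job in at about 16 s, and no verdict came back.

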